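# Find the free pocket by feel and load the sample cartridge

## Task

Two of the three pockets in the metal loading block still have a spent crucible down inside. Take the orange-handled feeler from its stand and feel the pockets with it, gently enough not to push any contact pad in, until its tip has rested on the bare floor of the free one; then put the feeler back upright in its stand. Press the green-headed cartridge into that free pocket until its flange sits flush on the block, firmly but without forcing it, and let go, leaving the other pockets' pads and the things standing around as they are.

Things in the scene. Friction and masses are not known exactly. Their poses are not given: they have to be found in the camera images.
- block: Fixed aluminium loading block, 80 x 190 mm, flat top 80 mm above the bench, with a white housing 72 mm high from 60 mm behind (+x). Origin on the bench under the middle pocket; y along the row of three round pockets (20 mm diameter, 3 mm chamfer, 60 mm apart), z up. Each pocket's floor is a contact pad 50 mm below the top. In two pockets, different each time, a loose dark crucible (18 mm diameter, 16 mm tall) lies on it.
- pocket_a (a point): Centre of the mouth of pocket a (the +y end of the row), level with the block's top; axes as the block's.
- pocket_b (a point): Centre of the mouth of pocket b (the middle of the row), level with the block's top; axes as the block's.
- pocket_c (a point): Centre of the mouth of pocket c (the -y end of the row), level with the block's top; axes as the block's.
- floor_a (a point): Centre of the upper face of the contact pad of pocket a; it moves with the pad. Says nothing of whether a crucible lies on it.
- floor_b (a point): Centre of the upper face of the contact pad of pocket b; it moves with the pad. Says nothing of whether a crucible lies on it.
- floor_c (a point): Centre of the upper face of the contact pad of pocket c; it moves with the pad. Says nothing of whether a crucible lies on it.
- pad_a (a joint): How far the contact pad of pocket a is pushed down, in m: 0 at the start, at most 0.012. It slides stiffly, giving way at about 6 N, and stays where it is left. A fully seated cartridge pushes its pad down 10 mm.
- pad_b (a joint): How far the contact pad of pocket b is pushed down, in m: 0 at the start, at most 0.012. It slides stiffly, giving way at about 6 N, and stays where it is left. A fully seated cartridge pushes its pad down 10 mm.
- pad_c (a joint): How far the contact pad of pocket c is pushed down, in m: 0 at the start, at most 0.012. It slides stiffly, giving way at about 6 N, and stays where it is left. A fully seated cartridge pushes its pad down 10 mm.
- stand: Feeler stand, fixed: blue post 45 x 45 mm on an 80 x 80 mm grey foot, top 90 mm above the bench, with a 14 mm hole (4 mm chamfer) 80 mm deep in its middle. Origin on the bench under the hole, z up.
- feeler: Feeler, 85 g, in the stand, origin 15 mm above the bench. Origin at the tip with its pin out, z up: brass pin 8 mm thick to 30 mm, steel shaft 10 mm thick to 75 mm, collar 26 mm wide to 79 mm (rests on the stand), round orange handle 24 mm thick to 115 mm. The pin springs in by up to 12 mm, 1 N at first, 4 N at the end of its travel. It stops 34 mm down in an occupied pocket, 50 mm in the free one.
- feeler_tip (a point): The end of the feeler's sprung pin (moves with the pin).
- rack: Cartridge rack, fixed: white post 55 x 55 mm on a 90 x 90 mm grey foot, top 70 mm above the bench, with a 23 mm hole in its middle. Origin on the bench under the hole, z up.
- cartridge: New cartridge, about 120 g, hanging by its flange in the rack, origin 10 mm above the bench. Origin at the centre of its foot, z up: white plug 18 mm thick, 60 mm long, foot chamfered; brass flange 30 mm wide to 64 mm; round green head 24 mm thick to 90 mm. Pressing home takes 6 to 9 N until the flange meets the block, foot then 60 mm below the block's top; never press it over 25 N.
- jar: Amber jar, 52 mm in diameter, 70 mm tall; a bystander. Origin at its underside.
- bottle: White bottle, 48 mm in diameter, 110 mm tall; a bystander. Origin at its underside.
- wrench: Steel wrench, 150 mm long, lying flat; a bystander. Origin at its underside.

How it is judged:
By the outcome, as a careful person would: the job done as asked, in the order asked, and still so for the second after the job is handed in, with the robot touching nothing.
It also fails if it takes over 72 s, if anything falls off the work surface, if the arm or the gripper's body presses on something with over 40 N, if the wrist force passes 120 N, or if a joint passes its speed limit or range.

## Robot

A 6-joint arm with a two-finger parallel gripper is mounted at the origin on the work surface. World frame = base frame: x ahead of the robot, y to its left, z up, the work surface at z = 0. Lengths are in m, angles in rad, forces in N, time in s.
With the tool pointing down it reaches from about 0.3 to 1 m from the base axis. Payload 5.1 kg.
Tool frame: the origin (TCP) lies between the finger pads; the fingertips stand 19 mm ahead of it and the grasp point (between the pads) is the TCP; z points along the fingers, y is the direction in which the jaws open and shut (so a half turn about z gives the same grasp; the last joint's range is limited). The gripper opens to 95 mm and grips with 3 to 60 N. Pads are 20 mm wide; open, the fingers measure 119 mm over their backs; the gripper's body (75 mm by 180 mm) begins 59 mm behind the grasp point.
Start: joints at [-1.366, 0.124, 1.65, -0, 1.367, -0.083], TCP at [0.184, -0.623, 0.234] pointing down, gripper open.
Joint ranges: [-2.61, 2.61], [-1.02, 2.33], [0.03, 2.71], [-1.35, 4.49], [0.32, 2.68], [-2.91, 2.91]. Speed limits (rad/s): [2.57, 2.57, 3.14, 3.14, 3.14, 3.14].

## Interface

Orientations are given as [roll, pitch, yaw] about the fixed x, y, z axes, in that order (R = Rz(yaw) Ry(pitch) Rx(roll)).
In Python, from plant import bot gives the robot as it stands.
- The arm moves only by the tool drive_tool, never from a script. Its argument "plan" is a list of rows, each a list of 6 numbers: the shift along the tool's x, y, z in cm, then the turn, a rotation vector about the tool's x, y, z in degrees. A call has 1 to 20 rows; each row is the pose to reach, as a shift and turn from the pose commanded when the call began, along the tool's axes at that moment; what a row does not reach only later rows make up. A row lasts 1/10 s, in which the tool goes at most 50 mm and 8.59 degrees, less where a joint would pass 70% of its speed; a pose out of reach is approached as far as the arm can. A call with a gripper value outside its range is refused whole. "gripper" is the finger opening in cm, from 0 to 9.51, set as the call begins (left out, the last holds). The fingers move at their own pace and stop on an object; "force" is the grip in N (left out, the last holds). Time passes only in rows, so rows that repeat a pose let the fingers close. It gives the time, the measured TCP pose, the force and the opening at its end, in the units of the state.
- bot.get_state(): the state, without advancing time (a new reading comes with each control period).
- bot.grab_frame(name): name is "scene" or "top"; returns a dict with "pixels" (480x640x3 uint8, blue, green, red), "K" (3x3 intrinsics, pixels), "xyz" and "orientation" of the camera in the world. Camera axes: x right, y down, z forward; pixel columns grow to the right and rows downward; lengths in m; the calibration is good to about 2 mm. A picture is of the moment at which its call begins. There is no depth.
- bot.job_done(): hands the job in, once; it reports no verdict.
The state is a dict: "clock": time; "q": joint angles; "dq": joint speeds; "effort": joint torques, N m; "tcp_pos": TCP position; "ee_rot": TCP orientation; "force": force on the tool from outside, world axes, zero at the start; "ft_torque": the same for the moment, N m; "finger_gap": opening from 0.0 (shut) to 1.0 (fully open).
Only numpy, scipy, OpenCV 4.12 (cv2) and the standard library are available. Lean on these libraries where they do the work, as an engineer would, in place of code of your own. Each camera call takes 0.05 s, during which the arm holds its last target. There are 200 camera calls.

## Working session

There is one attempt and no reset: what is moved stays moved. The work goes in short steps, Python scripts to look and compute and a tool call to move; the robot and the scene stay as the last step left them, time stands still between calls to the robot, and variables do not carry over. Pictures are saved under pics/ and viewed, about 8 in all and at most 12, crops included, and the job is handed in when it is done.

Besides the shell and the picture viewer there is one more tool, called after "Request:" by a JSON object that holds its "fn" and its "kwargs", one argument or row to a line. drive_tool: Moves the arm, as the interface text tells. Its arguments: {"type":"object","properties":{"plan":{"type":"array"},"gripper":{"type":"number"},"force":{"type":"number"}},"required":["plan"]}

```bash
mkdir -p pics && python3 - <<'E'
from plant import bot
import cv2,json
s=bot.get_state();print({k:s[k] for k in('clock','tcp_pos','ee_rot','force','finger_gap')})
for n in('scene','top'):
    f=bot.grab_frame(n);cv2.imwrite(f'pics/{n}0.png',f['pixels']);print(n,f['K'],f['xyz'],f['orientation'])
E
```

```text
{'clock': 0.0, 'tcp_pos': array([ 0.18434599, -0.62267476,  0.2323869 ]), 'ee_rot': array([-3.13950837e+00, -1.64341230e-04,  2.87826274e-01]), 'force': array([ 0.49723889,  0.70805795, -0.00524635]), 'finger_gap': 0.9977127806467428}
scene [[582.6437137   0.        314.6069621]
 [  0.        582.6437137 237.1005577]
 [  0.          0.          1.       ]] [ 0.9308986  -0.40005326  0.95728532] [-2.57572748e+00  2.46307333e-03  7.63184230e-01]
top [[493.15839325   0.         315.33519986]
 [  0.         493.15839325 243.25927249]
 [  0.           0.           1.        ]] [ 0.37480807 -0.01240411  0.9639415 ] [-2.93304779e+00 -1.24206399e-03 -1.56608954e+00]
```

View pics/scene0.png

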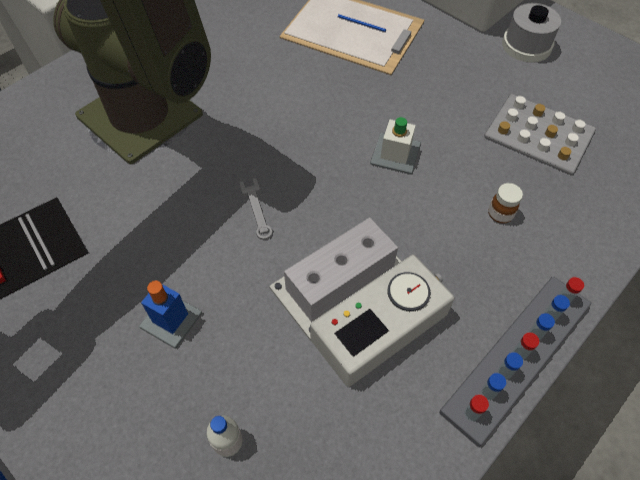

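View pics/top0.png

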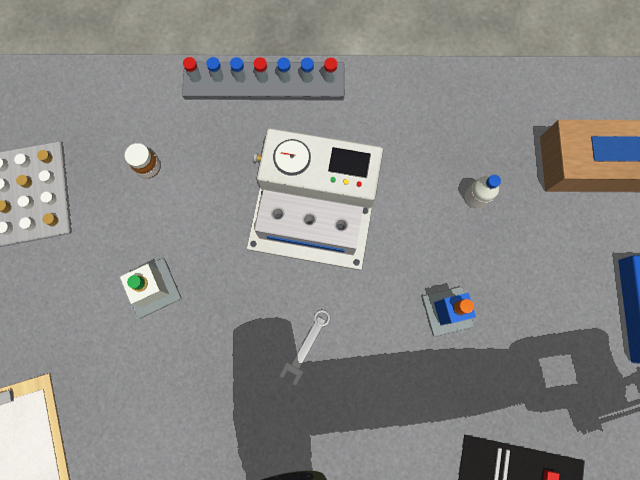

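Scene view: the orange handle is at about (156,288), the green head at (401,125), and the pockets at (313,277), (341,260) and (368,242). Top view: orange at (465,306), green at (137,282), pockets at (278,214), (309,219) and (341,225). The wrench lies at (305,345), clear of these.

```bash
cat > h.py <<'E'
import numpy as np,cv2
from scipy.spatial.transform import Rotation as R
def cam(f): return np.array(f['K']),np.array(f['xyz']),R.from_euler('xyz',f['orientation']).as_matrix()
def plane(f,uv,z):
    K,c,M=cam(f);d=M@np.linalg.inv(K)@[uv[0],uv[1],1];return c+d*(z-c[2])/d[2]
def proj(f,p):
    K,c,M=cam(f);v=K@M.T@(np.array(p)-c);return v[:2]/v[2]
def tri(fs,uvs):
    A=np.zeros((3,3));b=np.zeros(3)
    for f,uv in zip(fs,uvs):
        K,c,M=cam(f);d=M@np.linalg.inv(K)@[uv[0],uv[1],1];d/=np.linalg.norm(d);P=np.eye(3)-np.outer(d,d);A+=P;b+=P@c
    return np.linalg.solve(A,b)
def blob(img,lo,hi,near,r=40):
    m=cv2.inRange(cv2.cvtColor(img,cv2.COLOR_BGR2HSV),lo,hi)
    n,l,s,c=cv2.connectedComponentsWithStats(m)
    k=[i for i in range(1,n) if s[i,4]>15 and np.hypot(*(c[i]-near))<r]
    i=max(k,key=lambda i:s[i,4]);return c[i],s[i]
E
python3 - <<'E'
from plant import bot
from h import *
F={n:bot.grab_frame(n) for n in('scene','top')}
fs=[F['scene'],F['top']]
for nm,lo,hi,a,b in(('orange',(5,150,90),(18,255,255),(156,288),(465,306)),('green',(50,130,40),(80,255,255),(401,125),(137,282)),('stand',(105,150,30),(125,255,255),(165,310),(455,308))):
    u=[];
    for f,n in zip(fs,(a,b)):
        c,s=blob(f['pixels'],lo,hi,n);u.append(c);print(nm,c.round(1),s)
    print(' tri',tri(fs,u).round(4))
for nm,a,b in(('c',(313,277),(341,225)),('b',(341,260),(309,219)),('a',(368,242),(278,214))):
    for f,n in zip(fs,(a,b)):
        g=cv2.cvtColor(f['pixels'],cv2.COLOR_BGR2GRAY);x,y=n
        w=g[y-11:y+12,x-11:x+12];m=(w<105).astype(np.uint8)
        N,l,s,c=cv2.connectedComponentsWithStats(m);i=1+np.argmax(s[1:,4]);p=c[i]+(x-11,y-11)
        bb=s[i];print(nm,p.round(1),bb,plane(f,p,.08).round(4),int(np.median(w)))
vis=[]
for f,(x,y) in zip(fs,((341,262),(309,220))): vis.append(cv2.resize(f['pixels'][y-40:y+40,x-50:x+50],None,fx=4,fy=4,interpolation=cv2.INTER_NEAREST))
for f,(x,y) in zip(fs,((165,310),(455,308))): vis.append(cv2.resize(f['pixels'][y-40:y+40,x-50:x+50],None,fx=4,fy=4,interpolation=cv2.INTER_NEAREST))
cv2.imwrite('pics/z1.png',cv2.resize(np.vstack([np.hstack(vis[:2]),np.hstack(vis[2:])]),(750,600)))
E
```

```text
orange [154.9 290.1] [147 281  16  22 227]
orange [463.8 306.4] [455 299  19  15 212]
 tri [ 0.4446 -0.2671  0.1179]
green [400.4 125.3] [395 118  12  16 151]
green [135.4 281.9] [127 275  17  14 174]
 tri [0.4884 0.3084 0.0884]
stand [166.3 310.6] [ 142  285   46   48 1120]
stand [451.2 309.6] [434 293  42  31 633]
 tri [ 0.4453 -0.2662  0.0404]
c [313.1 277.7] [ 6  7 11 10 90] [ 0.5991 -0.0601  0.08  ] 163
c [341.5 225.7] [ 7  7  9  9 55] [ 0.5953 -0.0608  0.08  ] 208
b [341.  259.9] [ 6  7 11  9 84] [ 0.6099 -0.0011  0.08  ] 162
b [310.4 220.5] [ 8  7  8 10 34] [ 0.6049 -0.0033  0.08  ] 207
a [367.8 242.3] [ 6  7 11  9 79] [0.62   0.0583 0.08  ] 159
a [278.  214.7] [ 6  7 10  9 47] [0.6156 0.0568 0.08  ] 205
```

View pics/z1.png

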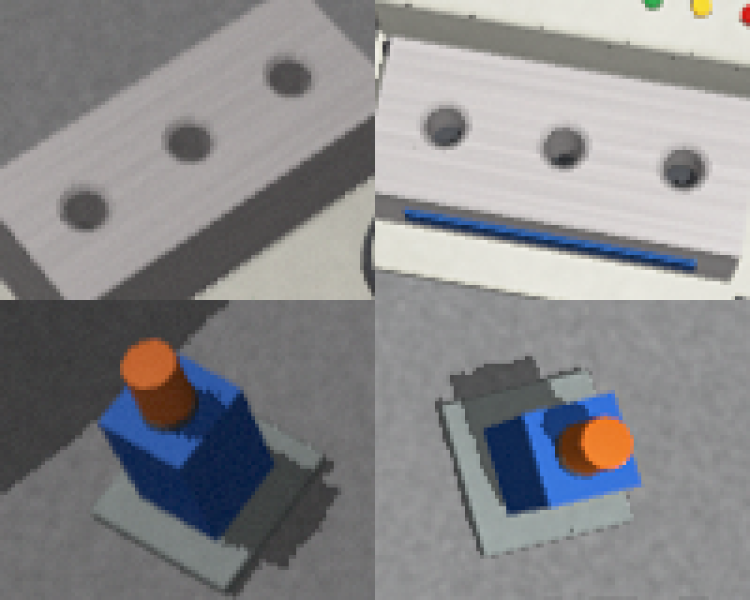

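The crop shows three pocket mouths with centres within 1 px of the blobs, and the upright feeler with a bright top disc at about scene (155,286) and top (467,306). Next I'll measure the top discs at their known heights.

```bash
python3 - <<'E'
from plant import bot
from h import *
F={n:bot.grab_frame(n) for n in('scene','top')}
for nm,lo,hi,z,ns in(('orange',(5,150,60),(18,255,255),.13,dict(scene=(156,288),top=(465,306))),('green',(50,130,30),(80,255,255),.1,dict(scene=(401,125),top=(137,282)))):
  for k,f in F.items():
    V=cv2.cvtColor(f['pixels'],cv2.COLOR_BGR2HSV);x,y=ns[k]
    w=V[y-15:y+16,x-15:x+16];m=cv2.inRange(w,lo,hi)
    t,_=cv2.threshold(w[...,2][m>0].reshape(-1,1),0,255,cv2.THRESH_OTSU)
    b=((m>0)&(w[...,2]>t)).astype(np.uint8)
    c=max(cv2.findContours(b,cv2.RETR_EXTERNAL,cv2.CHAIN_APPROX_NONE)[0],key=cv2.contourArea)
    e=cv2.fitEllipse(c);M=cv2.moments(b,True);uv=np.array([M['m10']/M['m00']+x-15,M['m01']/M['m00']+y-15])
    print(nm,k,uv.round(1),np.round(e[1],1),t,plane(f,uv,z).round(4))
E
```

```text
orange scene [154.  286.8] [11.7 14.3] 136.0 [ 0.4456 -0.2666  0.13  ]
orange top [466.4 305.8] [12.5 12.9] 163.0 [ 0.445  -0.2675  0.13  ]
green scene [400.9 121.5] [ 7.3 10.4] 94.0 [0.4887 0.308  0.1   ]
green top [133.5 281.3] [11.5 12.1] 118.0 [0.4876 0.3072 0.1   ]
```

Request:
{"fn": "drive_tool", "kwargs": {
  "plan": [
    [8,-6,0,0,0,0],
    [12,-9,1,0,0,0],
    [16,-12,2,0,0,0],
    [20,-15,3,0,0,0],
    [24,-18,3.2,0,0,0],
    [28,-21,3.2,0,0,0],
    [31,-24,3.2,0,0,0],
    [35.1,-26.7,3.2,0,0,0],
    [35.1,-26.7,3.2,0,0,0],
    [35.1,-26.7,3.2,0,0,0],
    [35.1,-26.7,3.2,0,0,0],
    [35.1,-26.7,3.2,0,0,0],
    [35.1,-26.7,3.2,0,0,0],
    [35.1,-26.7,3.2,0,0,0]
  ],
  "gripper": 7
}}

```text
clock: 1.7
tcp_pos: [0.4446, -0.2687, 0.2016]
ee_rot: [3.142, 0.0, 0.286]
force: [-0.5, -0.7, -0.9]
finger_gap: 0.735
```

```bash
cat >> h.py <<'E'
def go(s,p):
    M=R.from_euler('xyz',s['ee_rot']).as_matrix();return (100*M.T@(np.array(p)-s['tcp_pos'])).round(2)
E
python3 - <<'E'
from plant import bot
from h import *
s=bot.get_state();print(s['clock'],s['tcp_pos'],s['ee_rot'],s['force'],go(s,(.4453,-.267,.118)))
E
```

```text
1.7 [ 0.4446216  -0.26866964  0.20164893] [3.14157358e+00 8.87174779e-05 2.85679897e-01] [-0.47943268 -0.6604854  -0.94106293] [ 0.11 -0.14  8.36]
```

Request:
{"fn": "drive_tool", "kwargs": {
  "plan": [
    [0.1,-0.15,3,0,0,0],
    [0.1,-0.15,6,0,0,0],
    [0.1,-0.15,7.5,0,0,0],
    [0.1,-0.15,8.3,0,0,0],
    [0.1,-0.15,8.3,0,0,0],
    [0.1,-0.15,8.3,0,0,0],
    [0.1,-0.15,8.3,0,0,0]
  ]
}}

```text
clock: 2.4
tcp_pos: [0.4467, -0.2666, 0.1203]
ee_rot: [3.139, -0.002, 0.288]
force: [0.1, -0.1, 0.2]
finger_gap: 0.736
```

Request:
{"fn": "drive_tool", "kwargs": {
  "plan": [
    [0,0,0,0,0,0],
    [0,0,0,0,0,0],
    [0,0,0,0,0,0],
    [0,0,0,0,0,0],
    [0,0,0,0,0,0],
    [0,0,0,0,0,0],
    [0,0,0,0,0,0],
    [0,0,0,0,0,0],
    [0,0,0,0,0,0],
    [0,0,0,0,0,0]
  ],
  "gripper": 1.5,
  "force": 25
}}

```text
clock: 3.4
tcp_pos: [0.4458, -0.266, 0.1186]
ee_rot: [3.141, -0.0, 0.288]
force: [0.5, -0.0, 0.1]
finger_gap: 0.245
```

Request:
{"fn": "drive_tool", "kwargs": {
  "plan": [
    [0,0,-1,0,0,0],
    [0,0,-3,0,0,0],
    [0,0,-6,0,0,0],
    [0,0,-9,0,0,0],
    [0,0,-11.5,0,0,0],
    [0,0,-11.5,0,0,0],
    [0,0,-11.5,0,0,0],
    [0,0,-11.5,0,0,0],
    [0,0,-11.5,0,0,0]
  ]
}}

```text
clock: 4.3
tcp_pos: [0.4449, -0.2653, 0.2315]
ee_rot: [-3.139, 0.002, 0.288]
force: [-1.2, 0.7, -1.4]
finger_gap: 0.248
```

```bash
python3 - <<'E'
from plant import bot
from h import *
s=bot.get_state();print(s['clock'],s['tcp_pos'],s['ee_rot'],s['force'],go(s,(.598,-.0605,.225)))
E
```

```text
4.3 [ 0.44492887 -0.265261    0.23145142] [-3.13860138e+00  2.21910408e-03  2.87805043e-01] [-1.16905676  0.65925202 -1.38039102] [ 20.49 -15.29   0.65]
```

Request:
{"fn": "drive_tool", "kwargs": {
  "plan": [
    [3,-2.2,0,0,0,0],
    [7,-5.2,0,0,0,0],
    [11,-8.2,0,0,0,0],
    [15,-11.2,0,0,0,0],
    [18.5,-13.9,0,0,0,0],
    [20.5,-15.4,0,0,0,0],
    [20.5,-15.4,1.5,0,0,0],
    [20.5,-15.4,3,0,0,0],
    [20.5,-15.4,3,0,0,0],
    [20.5,-15.4,3,0,0,0],
    [20.5,-15.4,3,0,0,0],
    [20.5,-15.4,3,0,0,0]
  ]
}}

```text
clock: 5.5
tcp_pos: [0.5988, -0.0608, 0.2046]
ee_rot: [3.141, -0.001, 0.287]
force: [0.2, -0.8, -1.3]
finger_gap: 0.247
```

```bash
python3 - <<'E'
from plant import bot
from h import *
s=bot.get_state();print(s['clock'],s['tcp_pos'],s['ee_rot'],s['force'],go(s,(.598,-.0605,.225)))
F={n:bot.grab_frame(n) for n in('scene','top')}
v=[]
for f in F.values():
    x,y=proj(f,(.598,-.0605,.09)).astype(int);v.append(cv2.resize(f['pixels'][y-50:y+50,x-50:x+50],(400,400),interpolation=cv2.INTER_NEAREST));print(x-50,y-50)
cv2.imwrite('pics/c1.png',np.hstack(v))
for i in range(4): s=bot.get_state();print(s['tcp_pos'],s['force'])
E
```

```text
5.5 [ 0.59880765 -0.06077168  0.20457952] [ 3.14091402e+00 -1.33388851e-03  2.86752960e-01] [ 0.21531423 -0.78980263 -1.34454967] [-0.07 -0.05 -2.04]
262 224
291 172
[ 0.59887795 -0.06051613  0.20452986] [-0.0614323  -0.85912836 -0.81785239]
[ 0.59887795 -0.06051613  0.20452986] [-0.0614323  -0.85912836 -0.81785239]
[ 0.59887795 -0.06051613  0.20452986] [-0.0614323  -0.85912836 -0.81785239]
[ 0.59887795 -0.06051613  0.20452986] [-0.0614323  -0.85912836 -0.81785239]
```

View pics/c1.png

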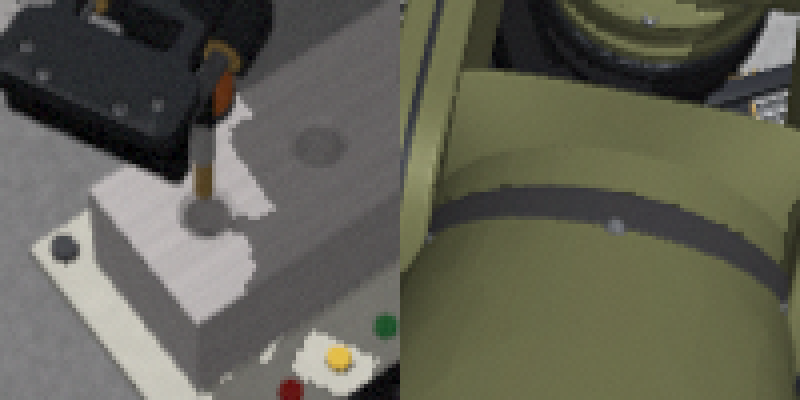

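Scene crop: the tip is at (313,273), right above the mouth of pocket c at (314,278). The top view is blocked by the arm. I'll lower it.

Request:
{"fn": "drive_tool", "kwargs": {
  "plan": [
    [0,0,1.5,0,0,0],
    [0,0,3,0,0,0],
    [0,0,4.2,0,0,0],
    [0,0,5,0,0,0],
    [0,0,5,0,0,0],
    [0,0,5,0,0,0],
    [0,0,5,0,0,0]
  ]
}}

```text
clock: 6.3
tcp_pos: [0.5992, -0.0601, 0.1544]
ee_rot: [3.141, -0.001, 0.288]
force: [0.5, -0.1, -0.6]
finger_gap: 0.251
```

Request:
{"fn": "drive_tool", "kwargs": {
  "plan": [
    [0,0,0.3,0,0,0],
    [0,0,0.6,0,0,0],
    [0,0,0.9,0,0,0],
    [0,0,1.1,0,0,0],
    [0,0,1.1,0,0,0],
    [0,0,1.1,0,0,0],
    [0,0,1.1,0,0,0]
  ]
}}

```text
clock: 7.0
tcp_pos: [0.599, -0.0602, 0.1431]
ee_rot: [3.141, -0.001, 0.288]
force: [0.4, -0.2, 2.1]
finger_gap: 0.249
```

c is occupied: about +2.9 N with the pin end at 40 mm depth. On to b.

Request:
{"fn": "drive_tool", "kwargs": {
  "plan": [
    [0,0,-1,0,0,0],
    [0,0,-3,0,0,0],
    [0,0,-5,0,0,0],
    [0,0,-6,0,0,0],
    [0,0,-6,0,0,0],
    [0,0,-6,0,0,0],
    [1.3,-2.7,-6,0,0,0],
    [2.6,-5.35,-6,0,0,0],
    [2.6,-5.35,-6,0,0,0],
    [2.6,-5.35,-6,0,0,0],
    [2.6,-5.35,-6,0,0,0],
    [2.6,-5.35,-6,0,0,0]
  ]
}}

```text
clock: 8.2
tcp_pos: [0.6081, -0.0022, 0.2022]
ee_rot: [-3.141, 0.001, 0.287]
force: [0.4, -0.4, -0.7]
finger_gap: 0.247
```

Request:
{"fn": "drive_tool", "kwargs": {
  "plan": [
    [0,0,1.5,0,0,0],
    [0,0,3,0,0,0],
    [0,0,4.2,0,0,0],
    [0,0,4.9,0,0,0],
    [0,0,4.9,0,0,0],
    [0,0,4.9,0,0,0],
    [0,0,4.9,0,0,0]
  ]
}}

```text
clock: 8.9
tcp_pos: [0.6089, -0.0014, 0.1545]
ee_rot: [3.141, -0.001, 0.288]
force: [-0.8, 0.7, -0.5]
finger_gap: 0.246
```

Request:
{"fn": "drive_tool", "kwargs": {
  "plan": [
    [0,0,0.3,0,0,0],
    [0,0,0.6,0,0,0],
    [0,0,0.9,0,0,0],
    [0,0,1.1,0,0,0],
    [0,0,1.1,0,0,0],
    [0,0,1.1,0,0,0],
    [0,0,1.1,0,0,0]
  ]
}}

```text
clock: 9.6
tcp_pos: [0.6085, -0.0014, 0.1428]
ee_rot: [3.141, -0.0, 0.288]
force: [0.4, -0.7, -0.2]
finger_gap: 0.245
```

No contact at 40 mm in b. Continuing down in short steps.

Request:
{"fn": "drive_tool", "kwargs": {
  "plan": [
    [0,0,0.2,0,0,0],
    [0,0,0.4,0,0,0],
    [0,0,0.6,0,0,0],
    [0,0,0.6,0,0,0],
    [0,0,0.6,0,0,0]
  ]
}}

```text
clock: 10.1
tcp_pos: [0.6083, -0.0014, 0.1365]
ee_rot: [-3.141, 0.0, 0.288]
force: [0.0, 0.9, -0.6]
finger_gap: 0.249
```

Request:
{"fn": "drive_tool", "kwargs": {
  "plan": [
    [0,0,0.2,0,0,0],
    [0,0,0.4,0,0,0],
    [0,0,0.6,0,0,0],
    [0,0,0.8,0,0,0],
    [0,0,0.8,0,0,0],
    [0,0,0.8,0,0,0],
    [0,0,0.8,0,0,0]
  ]
}}

```text
clock: 10.8
tcp_pos: [0.6086, -0.0014, 0.1289]
ee_rot: [3.141, -0.0, 0.288]
force: [0.4, -0.1, 1.7]
finger_gap: 0.248
```

```bash
python3 - <<'E'
from plant import bot
a=[]
for i in range(3):
    bot.grab_frame('top');s=bot.get_state();print(s['clock'],s['tcp_pos'],s['force'])
E
```

```text
10.85 [ 0.60857125 -0.00135699  0.12895557] [0.81154315 0.06587192 1.20913516]
10.9 [ 0.60854998 -0.00137156  0.12889029] [-0.44299674 -0.04704236  1.83603853]
10.95 [ 0.60851875 -0.00136208  0.1288447 ] [0.83417988 0.18478089 1.96305204]
```

b is free: contact with the floor at 50 mm with about 2.3 N. Back to the stand.

Request:
{"fn": "drive_tool", "kwargs": {
  "plan": [
    [0,0,-1,0,0,0],
    [0,0,-4,0,0,0],
    [0,0,-7,0,0,0],
    [0,0,-9.5,0,0,0],
    [0,0,-9.5,0,0,0],
    [0,0,-9.5,0,0,0],
    [-3,2.7,-9.5,0,0,0],
    [-6.5,5.8,-9.5,0,0,0],
    [-10,9,-9.5,0,0,0],
    [-13.5,12.1,-9.5,0,0,0],
    [-17,15.3,-9.5,0,0,0],
    [-20.5,18.4,-9.5,0,0,0],
    [-23.1,20.75,-9.5,0,0,0],
    [-23.1,20.75,-9.5,0,0,0],
    [-23.1,20.75,-9.5,0,0,0],
    [-23.1,20.75,-9.5,0,0,0],
    [-23.1,20.75,-9.5,0,0,0]
  ]
}}

```text
clock: 12.65
tcp_pos: [0.4462, -0.2647, 0.2229]
ee_rot: [-3.14, 0.001, 0.29]
force: [0.6, -0.3, -0.6]
finger_gap: 0.25
```

```bash
python3 - <<'E'
from plant import bot
from h import *
F={n:bot.grab_frame(n) for n in('scene','top')}
s=bot.get_state();print(s['clock'],s['tcp_pos'],s['ee_rot'],s['force'],go(s,(.4453,-.267,.224)))
v=[]
for f in F.values():
    x,y=proj(f,(.4453,-.267,.11)).astype(int);v.append(cv2.resize(f['pixels'][y-50:y+50,x-50:x+50],(400,400),interpolation=cv2.INTER_NEAREST));print(x-50,y-50,proj(f,(.4453,-.267,.12)),proj(f,(.4453,-.267,.09)))
cv2.imwrite('pics/st1.png',np.hstack(v))
E
```

```text
12.75 [ 0.44627846 -0.26490145  0.22336098] [-3.14112301e+00  2.06261960e-04  2.89673116e-01] [-0.5288788  -0.23265057 -0.75467745] [-0.15  0.17 -0.06]
106 242 [155.18466334 289.6963048 ] [159.41660847 298.03479926]
412 256 [464.32914516 306.05537354] [459.27965676 307.4582043 ]
```

View pics/st1.png

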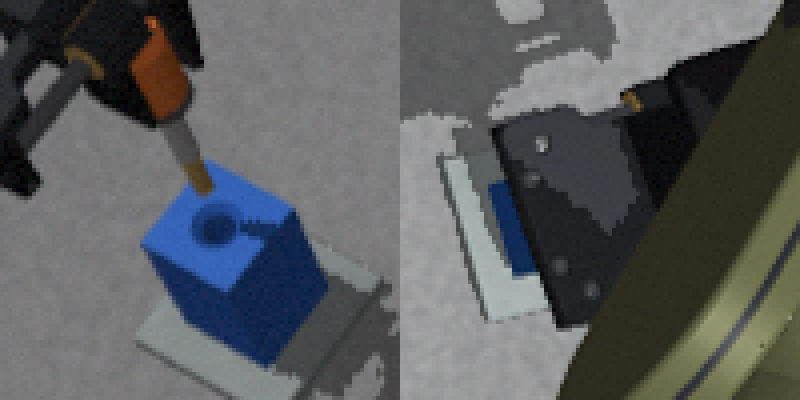

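Scene crop: the hole is at (159.5,298.5), as predicted, and the tip at (156.7,290) against a predicted (155.2,289.7). That is about 2 mm off towards +x+y, and the measured TCP agrees, so I'll apply a 1 mm correction and lower.

Request:
{"fn": "drive_tool", "kwargs": {
  "plan": [
    [-0.1,0.1,1.5,0,0,0],
    [-0.1,0.1,3,0,0,0],
    [-0.1,0.1,4,0,0,0],
    [-0.1,0.1,5,0,0,0],
    [-0.1,0.1,6,0,0,0],
    [-0.1,0.1,6,0,0,0],
    [-0.1,0.1,6,0,0,0],
    [-0.1,0.1,6,0,0,0]
  ]
}}

```text
clock: 13.55
tcp_pos: [0.4454, -0.2675, 0.1644]
ee_rot: [3.141, -0.001, 0.288]
force: [-0.4, -0.3, -0.2]
finger_gap: 0.245
```

Request:
{"fn": "drive_tool", "kwargs": {
  "plan": [
    [0,0,1,0,0,0],
    [0,0,2,0,0,0],
    [0,0,3,0,0,0],
    [0,0,3.8,0,0,0],
    [0,0,4.3,0,0,0],
    [0,0,4.3,0,0,0],
    [0,0,4.3,0,0,0],
    [0,0,4.3,0,0,0]
  ]
}}

```text
clock: 14.35
tcp_pos: [0.4454, -0.2673, 0.1211]
ee_rot: [3.141, -0.0, 0.288]
force: [1.1, -0.5, -1.1]
finger_gap: 0.25
```

Entered cleanly. Lowering the last 2 mm and opening.

Request:
{"fn": "drive_tool", "kwargs": {
  "plan": [
    [0,0,0.1,0,0,0],
    [0,0,0.2,0,0,0],
    [0,0,0.2,0,0,0],
    [0,0,0.2,0,0,0]
  ]
}}

```text
clock: 14.75
tcp_pos: [0.4451, -0.2671, 0.1187]
ee_rot: [-3.142, 0.0, 0.288]
force: [-0.0, 1.1, -1.3]
finger_gap: 0.244
```

Request:
{"fn": "drive_tool", "kwargs": {
  "plan": [
    [0,0,0,0,0,0],
    [0,0,0,0,0,0],
    [0,0,0,0,0,0],
    [0,0,0,0,0,0],
    [0,0,0,0,0,0],
    [0,0,0,0,0,0],
    [0,0,0,0,0,0],
    [0,0,-1,0,0,0],
    [0,0,-3,0,0,0],
    [0,0,-6,0,0,0],
    [0,0,-9,0,0,0],
    [0,0,-11,0,0,0],
    [0,0,-11,0,0,0]
  ],
  "gripper": 7
}}

```text
clock: 16.05
tcp_pos: [0.4469, -0.2684, 0.2335]
ee_rot: [3.135, -0.005, 0.288]
force: [0.2, 0.7, -1.0]
finger_gap: 0.737
```

```bash
python3 - <<'E'
from plant import bot
from h import *
s=bot.get_state();print(s['clock'],s['tcp_pos'],s['ee_rot'],s['force'],go(s,(.4882,.3076,.23)))
f=bot.grab_frame('scene')
c,b=blob(f['pixels'],(5,150,60),(18,255,255),(156,288));print(c,b,'before [154.9 290.1] [147 281 16 22 227]')
E
```

```text
16.05 [ 0.44686321 -0.26841295  0.23350798] [ 3.1350193  -0.00492548  0.28790713] [ 0.19950479  0.66159939 -1.01891995] [ 20.32 -54.06   0.1 ]
[156.15172414 291.23448276] [147 281  19  22 290] before [154.9 290.1] [147 281 16 22 227]
```

The feeler stands at its original place. On to the cartridge.

Request:
{"fn": "drive_tool", "kwargs": {
  "plan": [
    [1.5,-4,0,0,0,0],
    [3.3,-8.6,0,0,0,0],
    [5,-13.2,0,0,0,0],
    [6.7,-17.8,0,0,0,0],
    [8.4,-22.4,0,0,0,0],
    [10.2,-27,0,0,0,0],
    [12,-31.6,0,0,0,0],
    [13.7,-36.2,0,0,0,0],
    [15.4,-40.8,0,0,0,0],
    [17.2,-45.4,0,0,0,0],
    [19,-50,0,0,0,0],
    [20.4,-53.9,0,0,0,0],
    [20.4,-53.9,4,0,0,0],
    [20.4,-53.9,8,0,0,0],
    [20.4,-53.9,8,0,0,0],
    [20.4,-53.9,8,0,0,0],
    [20.4,-53.9,8,0,0,0],
    [20.4,-53.9,8,0,0,0]
  ]
}}

```text
clock: 17.9
tcp_pos: [0.4892, 0.308, 0.1514]
ee_rot: [-3.141, -0.004, 0.287]
force: [0.3, 0.0, -0.2]
finger_gap: 0.737
```

```bash
python3 - <<'E'
from plant import bot
from h import *
s=bot.get_state();print(s['clock'],s['tcp_pos'],s['ee_rot'],s['force'],go(s,(.4882,.3076,.0945)))
E
```

```text
17.9 [0.48917777 0.30797571 0.15139471] [-3.14078412 -0.00428426  0.28719848] [ 0.26997041  0.03125493 -0.19573342] [-0.13  0.01  5.69]
```

Request:
{"fn": "drive_tool", "kwargs": {
  "plan": [
    [-0.1,0,2,0,0,0],
    [-0.1,0,4,0,0,0],
    [-0.1,0,5,0,0,0],
    [-0.1,0,5,0,0,0],
    [-0.1,0,5,0,0,0],
    [-0.1,0,5,0,0,0],
    [-0.1,0,5,0,0,0]
  ]
}}

```text
clock: 18.6
tcp_pos: [0.4875, 0.3077, 0.0999]
ee_rot: [-3.141, -0.002, 0.288]
force: [0.2, 0.0, 0.4]
finger_gap: 0.735
```

Request:
{"fn": "drive_tool", "kwargs": {
  "plan": [
    [0,0,0.2,0,0,0],
    [0,0,0.4,0,0,0],
    [0,0,0.4,0,0,0],
    [0,0,0.4,0,0,0]
  ]
}}

```text
clock: 19.0
tcp_pos: [0.4866, 0.3073, 0.0944]
ee_rot: [3.142, 0.0, 0.288]
force: [-0.0, -0.1, -0.2]
finger_gap: 0.734
```

Request:
{"fn": "drive_tool", "kwargs": {
  "plan": [
    [0,0,0,0,0,0],
    [0,0,0,0,0,0],
    [0,0,0,0,0,0],
    [0,0,0,0,0,0],
    [0,0,0,0,0,0],
    [0,0,0,0,0,0],
    [0,0,0,0,0,0],
    [0,0,0,0,0,0],
    [0,0,0,0,0,0],
    [0,0,0,0,0,0]
  ],
  "gripper": 1.5,
  "force": 40
}}

```text
clock: 20.0
tcp_pos: [0.4868, 0.3074, 0.0947]
ee_rot: [-3.141, -0.0, 0.288]
force: [0.2, 1.7, 0.9]
finger_gap: 0.245
```

Request:
{"fn": "drive_tool", "kwargs": {
  "plan": [
    [0,0,-1,0,0,0],
    [0,0,-3,0,0,0],
    [0,0,-6,0,0,0],
    [0,0,-9,0,0,0],
    [0,0,-11,0,0,0],
    [0,0,-11,0,0,0],
    [0,0,-11,0,0,0],
    [0,0,-11,0,0,0],
    [0,0,-11,0,0,0]
  ]
}}

```text
clock: 20.9
tcp_pos: [0.4858, 0.3068, 0.2025]
ee_rot: [3.141, 0.003, 0.288]
force: [0.4, 0.9, -2.6]
finger_gap: 0.247
```

```bash
python3 - <<'E'
from plant import bot
from h import *
F={n:bot.grab_frame(n) for n in('scene','top')}
s=bot.get_state();print(s['clock'],s['tcp_pos'],s['ee_rot'],s['force'],go(s,(.608,-.0018,.18)))
v=[]
for f in F.values():
    x,y=proj(f,(.4882,.3076,.13)).astype(int);x=max(x,50);y=max(y,50);v.append(cv2.resize(f['pixels'][y-50:y+50,x-50:x+50],(400,400),interpolation=cv2.INTER_NEAREST));print(x-50,y-50,proj(f,(.4882,.3076,.12)),proj(f,(.4882,.3076,.18)))
cv2.imwrite('pics/ca1.png',np.hstack(v))
E
```

```text
21.0 [0.48614782 0.30699124 0.20312925] [3.14109249e+00 2.49502545e-03 2.87811233e-01] [-0.34115651  0.17263517 -1.90962269] [ 2.92 33.07  2.32]
352 60 [401.80020879 114.28086993] [405.75813091  91.46261279]
77 228 [129.16989573 279.40852501] [115.38983394 274.34226564]
```

View pics/ca1.png

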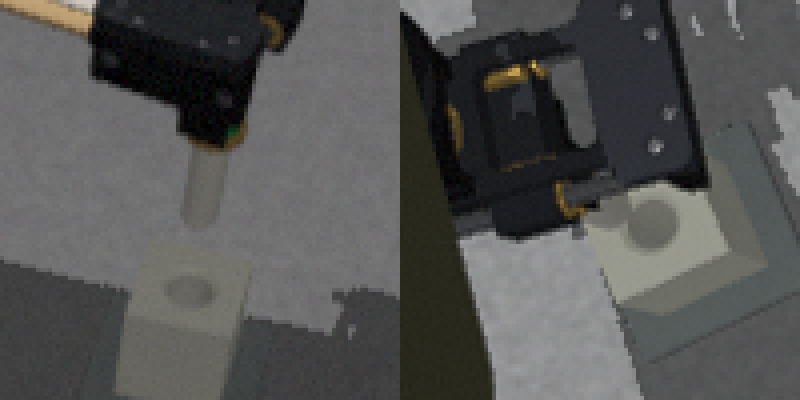

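The cartridge hangs straight in the jaws, foot at scene (402,116) as predicted (402,115). Moving over pocket b.

Request:
{"fn": "drive_tool", "kwargs": {
  "plan": [
    [0.3,3,0,0,0,0],
    [0.6,7,0,0,0,0],
    [0.9,11,0,0,0,0],
    [1.2,15,0,0,0,0],
    [1.6,19.5,0,0,0,0],
    [2,24,0,0,0,0],
    [2.3,28,0,0,0,0],
    [2.7,31.5,0,0,0,0],
    [2.7,33,0,0,0,0],
    [2.7,33,1,0,0,0],
    [2.7,33,2,0,0,0],
    [2.7,33,2,0,0,0],
    [2.7,33,2,0,0,0],
    [2.7,33,2,0,0,0],
    [2.7,33,2,0,0,0],
    [2.7,33,2,0,0,0]
  ]
}}

```text
clock: 22.6
tcp_pos: [0.6065, -0.0011, 0.1853]
ee_rot: [3.141, -0.001, 0.288]
force: [-0.7, 0.3, -0.7]
finger_gap: 0.242
```

```bash
python3 - <<'E'
from plant import bot
from h import *
F={n:bot.grab_frame(n) for n in('scene',)}
s=bot.get_state();print(s['clock'],s['tcp_pos'],s['ee_rot'],s['force'],go(s,(.6066,-.002,.18)))
f=F['scene'];z=s['tcp_pos'][2]-.0847
for p in((.608,-.002,z),(.608,-.002,.08)): print(z,proj(f,p))
x,y=331,245;print(x-40,y-40);cv2.imwrite('pics/b1.png',cv2.resize(f['pixels'][y-40:y+40,x-40:x+40],(560,560),interpolation=cv2.INTER_NEAREST))
E
```

```text
22.65 [ 0.60649006 -0.00123707  0.18512993] [ 3.14132879e+00 -7.25867006e-04  2.88143483e-01] [-0.05101838 -1.50181892 -0.91510435] [-0.01  0.08  0.51]
0.10042992738590062 [340.2690537  253.53613073]
0.10042992738590062 [339.8616612  259.54842445]
291 205
```

View pics/b1.png

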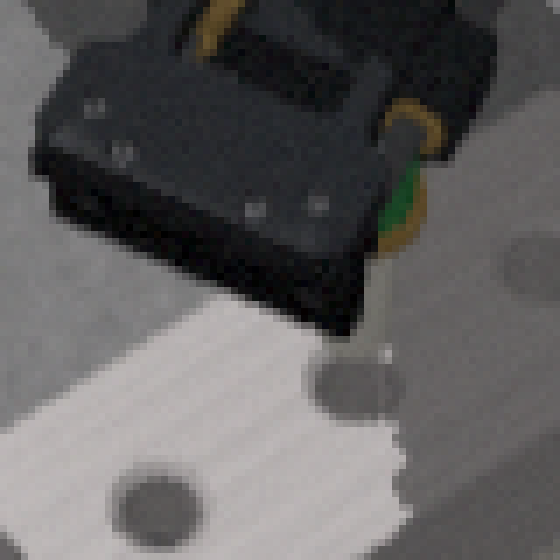

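Scene crop: the mouth of b is centred near (341.6,259.5) and the foot near (342.4,253), against about 342.0 if concentric, so it is within 1 mm sideways. Inserting with force checks.

Request:
{"fn": "drive_tool", "kwargs": {
  "plan": [
    [0,0,1,0,0,0],
    [0,0,1.8,0,0,0],
    [0,0,2.1,0,0,0],
    [0,0,2.4,0,0,0],
    [0,0,2.6,0,0,0],
    [0,0,2.6,0,0,0],
    [0,0,2.6,0,0,0]
  ]
}}

```text
clock: 23.35
tcp_pos: [0.6064, -0.0013, 0.1585]
ee_rot: [-3.141, -0.0, 0.288]
force: [1.6, 1.0, -2.3]
finger_gap: 0.244
```

Request:
{"fn": "drive_tool", "kwargs": {
  "plan": [
    [0,0,0.3,0,0,0],
    [0,0,0.6,0,0,0],
    [0,0,0.9,0,0,0],
    [0,0,1.2,0,0,0],
    [0,0,1.5,0,0,0],
    [0,0,1.5,0,0,0],
    [0,0,1.5,0,0,0]
  ]
}}

```text
clock: 24.05
tcp_pos: [0.6063, -0.0014, 0.1432]
ee_rot: [-3.141, 0.0, 0.288]
force: [2.8, 1.5, -2.7]
finger_gap: 0.243
```

The wall pushes lightly toward +x+y, so I'll ease 1 mm that way and go on.

Request:
{"fn": "drive_tool", "kwargs": {
  "plan": [
    [0.1,0,0.2,0,0,0],
    [0.1,0,0.5,0,0,0],
    [0.1,0,0.8,0,0,0],
    [0.1,0,1.1,0,0,0],
    [0.1,0,1.4,0,0,0],
    [0.1,0,1.6,0,0,0],
    [0.1,0,1.6,0,0,0],
    [0.1,0,1.6,0,0,0]
  ]
}}

```text
clock: 24.85
tcp_pos: [0.607, -0.0012, 0.1273]
ee_rot: [-3.141, 0.001, 0.288]
force: [0.6, 0.9, -1.6]
finger_gap: 0.243
```

Request:
{"fn": "drive_tool", "kwargs": {
  "plan": [
    [0,0,0.3,0,0,0],
    [0,0,0.6,0,0,0],
    [0,0,0.9,0,0,0],
    [0,0,1.1,0,0,0],
    [0,0,1.1,0,0,0],
    [0,0,1.1,0,0,0]
  ]
}}

```text
clock: 25.45
tcp_pos: [0.6071, -0.0012, 0.1164]
ee_rot: [-3.141, 0.0, 0.288]
force: [-0.1, 0.2, -1.9]
finger_gap: 0.247
```

Request:
{"fn": "drive_tool", "kwargs": {
  "plan": [
    [0,0,0.1,0,0,0],
    [0,0,0.2,0,0,0],
    [0,0,0.3,0,0,0],
    [0,0,0.4,0,0,0],
    [0,0,0.5,0,0,0],
    [0,0,0.6,0,0,0],
    [0,0,0.6,0,0,0],
    [0,0,0.6,0,0,0]
  ]
}}

```text
clock: 26.25
tcp_pos: [0.6075, -0.0012, 0.1109]
ee_rot: [3.141, -0.001, 0.288]
force: [-1.1, 1.3, 4.6]
finger_gap: 0.242
```

Request:
{"fn": "drive_tool", "kwargs": {
  "plan": [
    [0,0,0.1,0,0,0],
    [0,0,0.2,0,0,0],
    [0,0,0.3,0,0,0],
    [0,0,0.4,0,0,0],
    [0,0,0.5,0,0,0],
    [0,0,0.5,0,0,0],
    [0,0,0.5,0,0,0]
  ]
}}

```text
clock: 26.95
tcp_pos: [0.6073, -0.0012, 0.1054]
ee_rot: [3.141, -0.0, 0.288]
force: [0.3, -1.0, 2.7]
finger_gap: 0.243
```

Request:
{"fn": "drive_tool", "kwargs": {
  "plan": [
    [0,0,0.05,0,0,0],
    [0,0,0.1,0,0,0],
    [0,0,0.1,0,0,0],
    [0,0,0.1,0,0,0]
  ]
}}

```text
clock: 27.35
tcp_pos: [0.6073, -0.0012, 0.1047]
ee_rot: [3.141, -0.0, 0.288]
force: [-0.3, -0.2, 3.9]
finger_gap: 0.243
```

Request:
{"fn": "drive_tool", "kwargs": {
  "plan": [
    [0,0,0.03,0,0,0],
    [0,0,0.05,0,0,0],
    [0,0,0.05,0,0,0],
    [0,0,0.05,0,0,0]
  ]
}}

```text
clock: 27.75
tcp_pos: [0.6074, -0.0012, 0.1047]
ee_rot: [3.141, -0.0, 0.288]
force: [-1.0, -0.5, 6.6]
finger_gap: 0.25
```

Request:
{"fn": "drive_tool", "kwargs": {
  "plan": [
    [0,0,0.03,0,0,0],
    [0,0,0.05,0,0,0],
    [0,0,0.05,0,0,0],
    [0,0,0.05,0,0,0]
  ]
}}

```text
clock: 28.15
tcp_pos: [0.6074, -0.0012, 0.1046]
ee_rot: [3.142, 0.0, 0.288]
force: [-2.1, 0.2, 9.1]
finger_gap: 0.244
```

TCP has stopped while the force climbs. One more step to confirm the stop, then release.

Request:
{"fn": "drive_tool", "kwargs": {
  "plan": [
    [0,0,0.03,0,0,0],
    [0,0,0.06,0,0,0],
    [0,0,0.06,0,0,0],
    [0,0,0.06,0,0,0]
  ]
}}

```text
clock: 28.55
tcp_pos: [0.6074, -0.0012, 0.1046]
ee_rot: [3.142, 0.0, 0.288]
force: [-3.5, -0.3, 12.0]
finger_gap: 0.249
```

Request:
{"fn": "drive_tool", "kwargs": {
  "plan": [
    [0,0,-0.05,0,0,0],
    [0,0,-0.1,0,0,0],
    [0,0,-0.1,0,0,0],
    [0,0,-0.1,0,0,0],
    [0,0,-0.1,0,0,0],
    [0,0,-0.1,0,0,0],
    [0,0,-0.1,0,0,0],
    [0,0,-0.1,0,0,0],
    [0,0,-0.1,0,0,0]
  ],
  "gripper": 7
}}

```text
clock: 29.45
tcp_pos: [0.6073, -0.0012, 0.1041]
ee_rot: [3.142, -0.0, 0.288]
force: [-0.4, 0.5, 0.2]
finger_gap: 0.733
```

Request:
{"fn": "drive_tool", "kwargs": {
  "plan": [
    [0,0,-1,0,0,0],
    [0,0,-3,0,0,0],
    [0,0,-6,0,0,0],
    [0,0,-9,0,0,0],
    [0,0,-12,0,0,0],
    [-4,0,-13,0,0,0],
    [-8,0,-13,0,0,0],
    [-12,4,-13,0,0,0],
    [-16,9,-13,0,0,0],
    [-20,14,-13,0,0,0],
    [-22,18,-13,0,0,0],
    [-24,23,-13,0,0,0],
    [-26,28,-13,0,0,0],
    [-28,33,-13,0,0,0],
    [-28,36,-13,0,0,0],
    [-28,36,-13,0,0,0],
    [-28,36,-13,0,0,0],
    [-28,36,-13,0,0,0],
    [-28,36,-13,0,0,0]
  ]
}}

```text
clock: 31.35
tcp_pos: [0.4411, -0.4247, 0.2344]
ee_rot: [-3.142, -0.0, 0.289]
force: [-0.2, 0.4, 0.2]
finger_gap: 0.738
```

```bash
python3 - <<'E'
from plant import bot
from h import *
F={n:bot.grab_frame(n) for n in('scene','top')}
s=bot.get_state();print(s['clock'],s['tcp_pos'],s['force'],s['finger_gap'])
for k,n in(('scene',(335,245)),('top',(309,215))):
    f=F[k];c,b=blob(f['pixels'],(50,130,30),(80,255,255),n,r=25);p=proj(f,(.608,-.0015,.11));print(k,'green',c.round(1),b,'head-top pred',p.round(1))
for k,n in(('scene',(156,288)),('top',(465,306))):
    try: c,b=blob(F[k]['pixels'],(5,150,60),(18,255,255),n);print(k,'orange',c.round(1),b)
    except ValueError: print(k,'orange hidden')
z=[cv2.resize(F[k]['pixels'][y-40:y+40,x-40:x+40],(400,400),interpolation=cv2.INTER_NEAREST) for k,x,y in(('scene',340,255),('top',309,218))]
cv2.imwrite('pics/fin.png',np.hstack(z));cv2.imwrite('pics/finfull.png',F['scene']['pixels'])
E
```

```text
31.45 [ 0.44125397 -0.42459679  0.23439987] [-0.27459703  0.99155132  0.02065057] 0.7371547906798465
scene green [341.5 253.9] [336 246  13  17 189] head-top pred [340.7 250.5]
top green [309.  215.7] [303 209  13  15 152] head-top pred [309.3 214.6]
scene orange [156.2 291.4] [147 281  19  22 286]
top orange [463.5 306.8] [455 300  19  15 218]
```

View pics/fin.png

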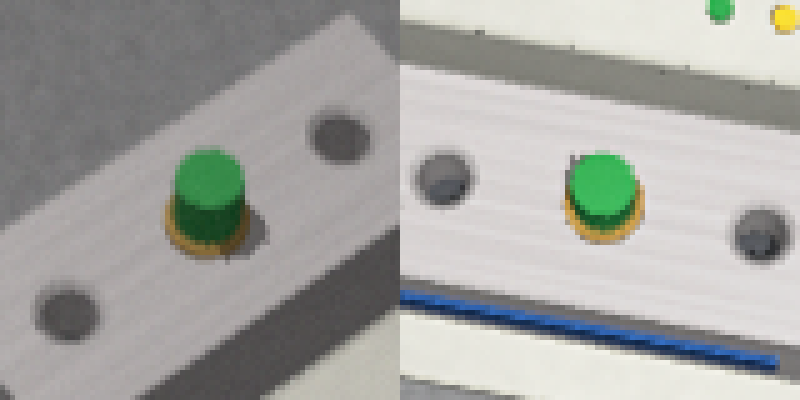

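View pics/finfull.png

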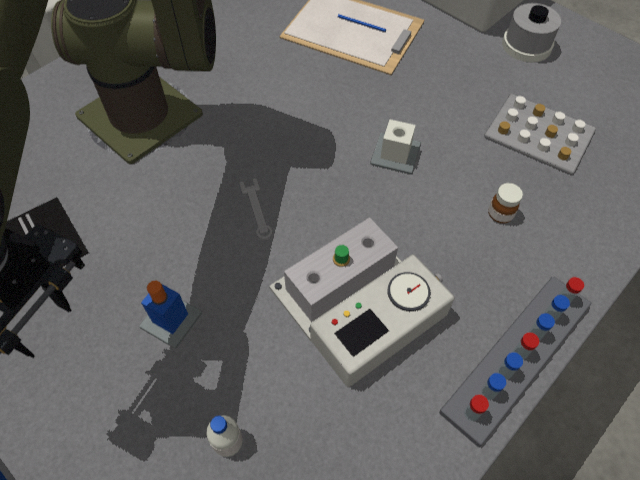

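The final views show the cartridge flange flat on the block at pocket b, with the green head at scene (341,254) and top (309,216). The feeler is upright in its stand and the jar, bottle and wrench have not moved. The gripper is clear.

```bash
python3 -c "
from plant import bot
bot.job_done();print(bot.get_state()['clock'])"
```

```text
the job is handed in; nothing more can be done
the job is handed in; nothing more can be done
```

The green-headed cartridge is pressed into pocket b and released. The feeler is back upright in its stand, and I handed the job in at about 31.5 s.

- **Feeling the pockets:** In pocket c the pin met a crucible, about 2.9 N with the tip at 40 mm depth. In pocket b nothing touched at 40 mm, and the tip came to rest on the bare floor at 50 mm with about 2.3 N. Both forces are well below the roughly 6 N that moves a pad. I did not feel pocket a, because b was already shown to be free.
- **Pressing the cartridge:** Pushing the pad down took about 6 to 8 N. At the calculated height for full seating (TCP 0.1047 m) the tool stopped going down while the force rose to about 14 N, under the 25 N limit, so the flange was on the block.
- **Last pictures:** The flange lies flat on the block, and the green head is within about 1 px of the predicted place. The feeler's handle is where it started, and the jar, bottle and wrench have not visibly moved.

No check failed. The two cameras disagreed by 2 to 5 mm on where the pockets are. The light sideways push during insertion (up to about 3 N) was eased with a 1 mm shift. The pad positions themselves could not be seen.

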